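Load the bench mill and hold its bayonet lid at pulse

ROBOT

A 6-joint arm with a two-finger parallel gripper is mounted at the origin on a cart in front of the work surface, level with it; the furniture and walls round the work are solid. World frame = base frame: x ahead of the robot, y to its left, z up, the work surface at z = 0. Lengths are in m, angles in rad, forces in N, time in s.
With the tool pointing down it reaches from about 0.35 to 0.775 m from the base axis. Payload 5.5 kg.
Tool frame: the origin (TCP) lies midway between the tips of the shut fingers; the grasp point (between the pads) lies 19 mm behind it (env.hold_point_z is the distance from the TCP to the grasp point, in m); x points along the fingers, y is the direction in which the jaws open and shut, and the axes are right-handed (so a half turn about x gives the same grasp; the last joint's range is limited). The gripper opens to 85 mm and grips with 20 to 120 N. Pads are 22 mm wide; open, the fingers measure 114 mm over their backs; the gripper's body (76 mm by 85 mm) begins 54 mm behind the grasp point. The pads swing forward as they close: fully open they stand 13 mm farther back than shut.
Start: joints at [1.164, 0.313, 0.046, 1.304, 0, 1.431], TCP at [0.152, 0.555, 0.231] pointing down, gripper open.
Joint ranges: [-2.76, 2.76], [-0.86, 1.69], [-1.03, 1.26], [-2.2, 2.34], [-1.47, 1.5], [-3.14, 3.14]. Speed limits (rad/s): [2.57, 2.57, 3.14, 3.14, 3.14, 3.14].

INTERFACE

Orientations are given as a unit quaternion [w, x, y, z].
In Python, from workcell import env, eyes, job gives the robot as it stands.
- The arm moves only by the tool drive_tool, never from a script. Its argument "increments" is text: rows parted by semicolons, each of 7 numbers parted by spaces: the turn, a rotation vector about the tool's x, y, z in rad, then the shift along the tool's x, y, z in m, then the opening, from 0 (shut) to 1 (fully open). A call has 1 to 12 rows; each row is the pose to reach, as a shift and turn from the pose commanded when the call began, along the tool's axes at that moment; what a row does not reach only later rows make up. A row lasts 1/8 s, in which the tool goes at most 62.5 mm and 10.7 degrees, less where a joint would pass 70% of its speed; a pose out of reach is approached as far as the arm can. A call with a gripper value outside its range is refused whole. The fingers move at their own pace and stop on an object; "newtons" is the grip in N (left out, the last holds). Time passes only in rows, so rows that repeat a pose let the fingers close. It gives the time, the measured TCP pose, the force and the opening at its end, in the units of the state.
- env.get_state(): the state, without advancing time (a new reading comes with each control period).
- eyes.read_camera(name): name is "scene" or "side" or "wrist"; returns the picture (480x640x3 uint8, red, green, blue); there is no depth.
- eyes.camera_info(name): a dict with "camera_matrix" (3x3 intrinsics, pixels), "origin" and "attitude" of the camera in the world. Camera axes: x right, y up, looking along -z (the intrinsics and any distortion apply to the point x, -y, -z); pixel columns grow to the right and rows downward; lengths in m; the calibration is good to about 2 mm. A picture is of the moment at which its call begins: read the wrist's pose just before it. camera_info takes no time and is no camera call; for the wrist camera it gives the pose at the moment of the call.
- job.hand_in(): hands the job in, once; it reports no verdict.
The state is a dict: "clock": time; "joint_pos": joint angles; "qvel": joint speeds; "tau": joint torques, N m; "tcp_pos": TCP position; "orientation": TCP orientation; "wrist_force": force on the tool from outside, world axes, zero at the start; "ft_torque": the same for the moment, N m; "finger_gap": finger opening in m.
Only numpy, scipy, OpenCV 4.12 (cv2) and the standard library are available. Lean on these libraries where they do the work, as an engineer would, in place of code of your own. Each camera call takes 0.05 s, during which the arm holds its last target. There are 200 camera calls.

TASK

We are making walnut flour to colour some glue: put both dark walnut offcuts from the bench into the clear bowl of the blue mill, then fit the bayonet lid, its two lugs going down through the two slots in the neck until the lid sits flush. Twist the lid clockwise (seen from above) against its return spring until its white pointers stand at the yellow pulse marks, about halfway to the red lock marks, and never on into the lock click; finish there, still gripping the lid and holding it steady at the yellow marks, because it springs back if let go. Leave everything else on the bench where it is.

Things in the scene. Friction and masses are not known exactly. Their poses are not given: they have to be found in the camera images.
- mill: cordless mill, fixed: blue motor base (radius 75 mm), clear bowl (94 mm wide inside, floor 55 mm above the bench), grey neck (outer radius 61 mm). Origin on the bench on its vertical axis, z up. Two slots through the neck's 6 mm lip, at its +x and -x sides, 23 mm wide, reaching out to radius 47 mm. Black battery out to 109 mm along +x
- mouth (a point): centre of the mill's round mouth, level with the top of the neck, 130 mm above the bench; 80 mm wide, upper edge chamfered. Axes as the mill's
- pulse_mark (a point): centre of one yellow pulse mark on the neck's rim, 56 mm from the axis. Rim marks, the same on both sides, counted clockwise (seen from above) from the slots: white 0, yellow 31 to 51 (this point 41), red (lock) 71 to 80 degrees
- lock_button (a point): orange button of the sprung lock plunger, on the neck 27 degrees anticlockwise from the mill's +x, 85 mm from the axis; its small housing reaches 141 mm above the bench. Not to be touched
- lid: bayonet lid, 130 g, upright; origin at its underside's centre. Plug radius 38, bevelled; lugs at +x and -x, 14 mm wide, out to radius 44, 1 to 7.5 mm up; flange radius 50, 15 to 21 mm up; low dome to 24; grip bar along x 68 long, 20 wide, top 52 mm up; white pointers at its ends. Half a turn is the same. Fits with its x along the mill's (6 degrees either way); seated, origin 115 mm above bench
- offcut_1: walnut offcut, block about 36 x 22 x 18 mm (x, y, z) with one slanted end (its +x end is cut back at +y); origin at the centre of its underside
- offcut_2: walnut offcut, block about 30 x 24 x 16 mm (x, y, z) with one slanted end (its -x end is cut back at +y); origin at the centre of its underside
- carrier (a joint): sprung ring in the neck that the lid's lugs push round: 0 at rest, grows (rad) as the lid turns clockwise. The lugs meet it after about 0.12 rad, so lid angle from the slots = value + 0.12. Middle of the yellow marks: 0.60. Return torque 0.06 N m at 0, 0.24 N m at 0.60. Lock plunger felt from about 0.82, clicks over from about 0.9 on, end stop 1.2
- glue_bottle: yellow glue bottle with an orange nozzle, 174 mm tall, origin at the centre of its underside: leave alone
- tape_measure: yellow tape measure, 72 mm tall, origin at the centre of its underside: leave alone
- hex_keys: red folding hex-key set, 96 mm long along its y, origin at the centre of its underside: leave alone
- pencil: green pencil, 112 mm long along its y, origin at the centre of its underside: leave alone
- pliers: red-handled pliers, 185 mm long along its y, origin at the centre of its underside: leave alone

How it is judged:
On the way, in this order (a step that is already met when the one before it is completed fails the run):
1. both offcuts lie in the mill's bowl (horizontal distance between each of offcut_1, offcut_2 and mill below 0.05 m and height (world z) of offcut_1 between 0.045 and 0.11 m and height (world z) of offcut_2 between 0.045 and 0.11 m), for 0.2 s.
2. the lid sits flush on the neck with its lugs through the slots (horizontal distance between lid and mill below 0.006 m and height (world z) of lid below 0.1185 m and angle between lid's own z axis and vertical below 0.06 rad), for 0.1 s.
At the end, for the whole second after the job is handed in: both offcuts in the bowl; lid seated within 3.5 mm in height, 6 mm of the axis, tilt under 0.06 rad; the gripper still holds it (over 2 N) steady with its pointers in the yellow marks (carrier 0.42 to 0.78 rad) (all of step 1 and all of step 2 and height (world z) of lid above 0.112 m and value of joint carrier between 0.42 and 0.78 rad and angular speed of lid below 0.15 rad/s and contact force between the fingers and lid above 2 N); the arm keeps its last pose, push and grip.
It fails at once if the lid is turned on into the lock click (value of joint carrier above 0.92 rad).
It fails at once if a bystander is disturbed (moved more than 3 cm) (distance of any of glue_bottle, tape_measure, hex_keys, pencil, pliers from where it was at the start of the episode above 0.03 m).
It also fails if it takes over 67 s, if anything falls off the work surface, if the arm or the gripper's body presses on something with over 40 N, if the wrist force passes 120 N, or if a joint passes its speed limit or range.

## Working session

There is one attempt and no reset: what is moved stays moved. The work goes in short steps, Python scripts to look and compute and a tool call to move; the robot and the scene stay as the last step left them, time stands still between calls to the robot, and variables do not carry over. Pictures are saved under pics/ and viewed, and the job is handed in when it is done.

Besides the shell and the picture viewer there is one more tool, called after ">>>" by a JSON object that holds its "op" and its "data". drive_tool: Moves the arm, as the interface text tells. Its arguments: {"type":"object","properties":{"increments":{"type":"string"},"newtons":{"type":"number"}},"required":["increments"]}

```bash
mkdir -p pics; ls; cat > h.py <<'E'
import numpy as np, cv2
from workcell import env, eyes, job
from scipy.spatial.transform import Rotation as R
def info(n):
    i=eyes.camera_info(n); return i
def rot(a):
    a=np.array(a,float)
    return a if a.shape==(3,3) else R.from_quat(a,scalar_first=True).as_matrix()
def px2w(i,u,v,z):
    K=np.array(i["camera_matrix"]); d=np.linalg.solve(K,[u,v,1.]); d=rot(i["attitude"])@[d[0],-d[1],-d[2]]
    o=np.array(i["origin"]); return o+d*(z-o[2])/d[2]
def w2px(i,p):
    K=np.array(i["camera_matrix"]); c=rot(i["attitude"]).T@(np.array(p)-np.array(i["origin"]))
    q=K@[c[0],-c[1],-c[2]]; return q[:2]/q[2]
def save(n,f,crop=None,s=1):
    im=eyes.read_camera(n)
    if crop: x0,y0,x1,y1=crop; im=im[y0:y1,x0:x1]
    im=cv2.resize(im,None,fx=s,fy=s,interpolation=cv2.INTER_CUBIC)
    cv2.imwrite(f,im[:,:,::-1])
def tool():
    s=env.get_state(); return np.array(s["tcp_pos"]), rot(s["orientation"])
def go(p,yaxis_deg=None,pitch_down=True):
    # increments to reach TCP p with tool x down and jaw axis y at world angle
    t,M=tool(); a=np.radians(yaxis_deg)
    best=None
    for a in (a,a+np.pi):
        y=np.array([np.cos(a),np.sin(a),0]); x=np.array([0,0,-1.]); T=np.c_[x,y,np.cross(x,y)]
        rv=R.from_matrix(M.T@T).as_rotvec()
        if best is None or np.linalg.norm(rv)<np.linalg.norm(best): best=rv
    return np.round(best,3),np.round(M.T@(np.array(p)-t),4)
E
python3 - <<'E'
from h import *
for n in("scene","side","wrist"):
    save(n,f"pics/{n}0.png"); i=info(n); print(n,i)
print(env.get_state(),env.hold_point_z)
E
```

```text
pics
scene {'camera_matrix': array([[459.82338517,   0.        , 321.63018038],
       [  0.        , 459.82338517, 239.71474704],
       [  0.        ,   0.        ,   1.        ]]), 'origin': array([ 0.31911607, -0.46842544,  0.58418946]), 'attitude': array([ 0.86610341,  0.47676952, -0.06187133, -0.136849  ])}
side {'camera_matrix': array([[437.47498385,   0.        , 314.50601628],
       [  0.        , 437.47498385, 246.32310028],
       [  0.        ,   0.        ,   1.        ]]), 'origin': array([0.53698573, 1.16898982, 0.72102867]), 'attitude': array([-0.01140256,  0.00210812,  0.47897579,  0.87775152])}
wrist {'camera_matrix': array([[343.61148744,   0.        , 315.7270034 ],
       [  0.        , 343.61148744, 237.49261401],
       [  0.        ,   0.        ,   1.        ]]), 'origin': array([0.0721834 , 0.57645261, 0.37400699]), 'attitude': array([ 0.7843998 , -0.12765623, -0.09710257,  0.59915936])}
{'clock': 0.15, 'joint_pos': array([ 1.16440383e+00,  3.13863648e-01,  4.52404579e-02,  1.30360214e+00,
       -2.06111133e-05,  1.43119448e+00]), 'qvel': array([-0.00112021, -0.00169405,  0.00349115, -0.00027619, -0.00053582,
       -0.00087332]), 'tau': array([ 2.38399574e-03, -4.81065774e+01,  2.98815376e+01,  1.38115560e-02,
       -1.24142521e-04, -5.43930639e-06]), 'tcp_pos': array([0.15145428, 0.55429688, 0.23059358]), 'orientation': array([ 0.70069549,  0.09355673,  0.70095389, -0.0945337 ]), 'wrist_force': array([ 0.68571922, -0.03598507,  0.0425815 ]), 'ft_torque': array([-0.01326261,  0.00102002, -0.03000457]), 'finger_gap': 0.08568220659932488} 0.0187
```

View pics/scene0.png

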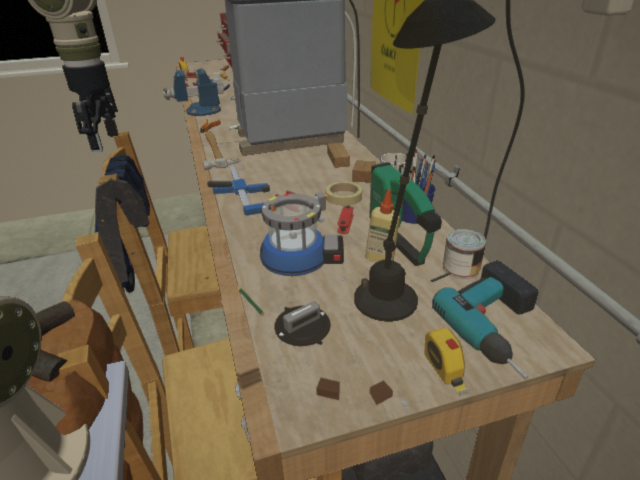

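View pics/side0.png

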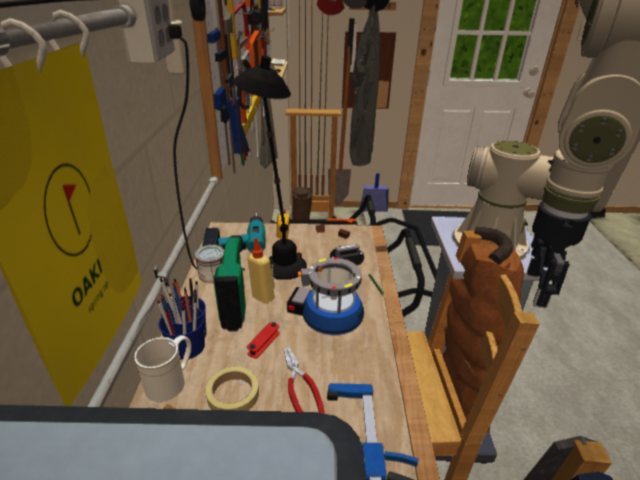

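View pics/wrist0.png

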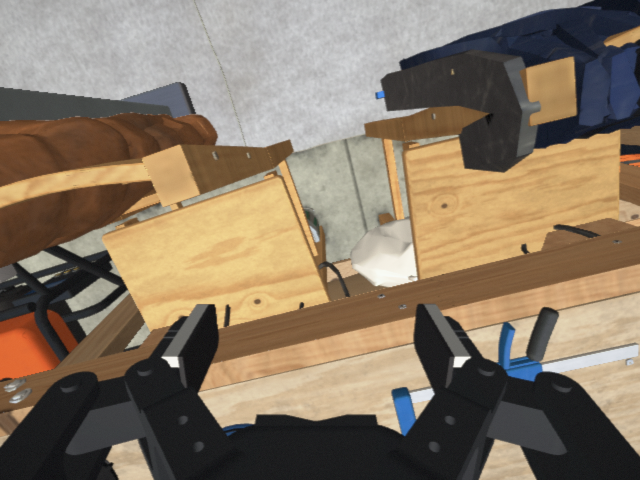

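The scene view shows the offcuts at about (329,388) and (381,392), the lid at (302,322), and the mill at (292,240). The lamp stands to the right of them. I'll enlarge these areas and convert them to positions.

```bash
python3 - <<'E'
from h import *
im=cv2.imread("pics/scene0.png")
a=cv2.resize(im[295:415,230:430],None,fx=4,fy=4,interpolation=cv2.INTER_CUBIC); cv2.imwrite("pics/c1.png",a)
a=cv2.resize(im[180:280,240:400],None,fx=5,fy=5,interpolation=cv2.INTER_CUBIC); cv2.imwrite("pics/c2.png",a)
i=info("scene")
for n,u,v,z in[("o1",329,384,.018),("o2",381,389,.016),("lidtop",302,318,.045),("neck",292,207,.13),("lampbase",386,300,0),("bottle",380,255,0),("tape",445,375,0),("pencil",250,301,0),("keys",345,220,0)]: print(n,px2w(i,u,v,z).round(3))
E
```

```text
o1 [ 0.458 -0.014  0.018]
o2 [ 0.531 -0.046  0.016]
lidtop [0.451 0.114 0.045]
neck [0.499 0.356 0.13 ]
lampbase [0.631 0.16  0.   ]
bottle [0.682 0.307 0.   ]
tape [ 0.645 -0.041  0.   ]
pencil [0.378 0.243 0.   ]
keys [0.661 0.479 0.   ]
```

View pics/c1.png

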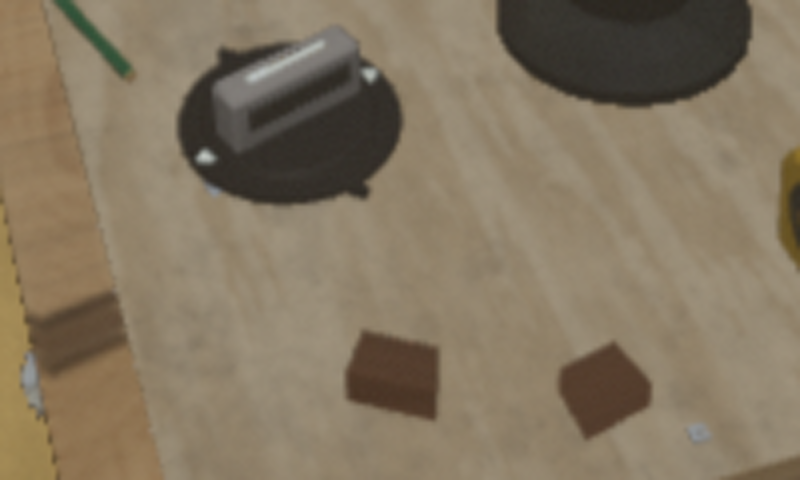

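View pics/c2.png

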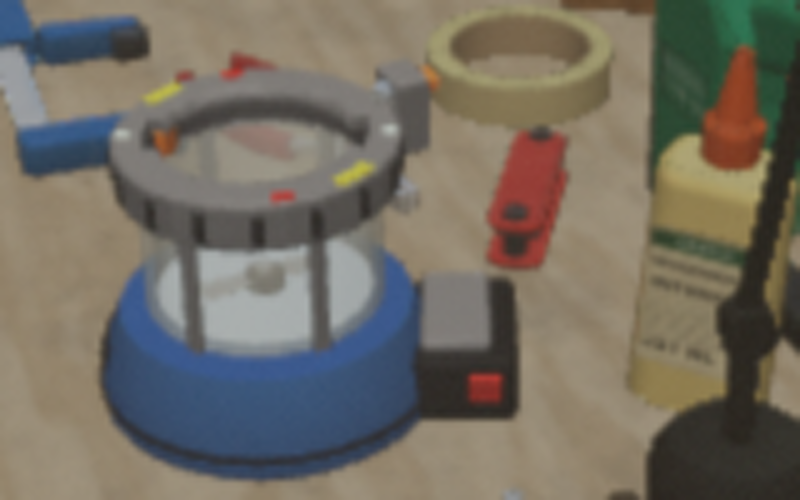

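```bash
python3 - <<'E'
from h import *
i=info("scene"); s=info("side")
def tri(a,b):
    A=[];B=[]
    rows=[];rhs=[]
    for c,(u,v) in((i,a),(s,b)):
        o=np.array(c["origin"]); d=px2w(c,u,v,o[2]-.5 )-o; d/=np.linalg.norm(d); P=np.eye(3)-np.outer(d,d); rows.append(P); rhs.append(P@o)
    return np.linalg.lstsq(np.vstack(rows),np.hstack(rhs),rcond=None)[0].round(3)
print("elbow",tri((423,108),(268,130)),"head",tri((440,25),(262,85)),"nozzle",tri((387,192),(257,243)))
f=lambda x,y,s=4,x0=230,y0=295:(x0+x/s,y0+y/s)
for n,x,y,z in[("pA",205,157,.022),("pB",371,75,.022),("bar1",228,95,.052),("bar2",345,40,.052)]: print(n,px2w(i,*f(x,y),z).round(4))
for n,x,y in[("w1",122,135),("w2",392,130),("y1",164,94),("y2",353,175)]: print(n,px2w(i,*f(x,y,5,240,180),.13).round(4))
print(go([.49,-.03,.24],90)); print(tool())
E
```

```text
elbow [0.66  0.134 0.382] head [0.672 0.136 0.49 ] nozzle [0.682 0.292 0.163]
pA [0.4121 0.1109 0.022 ]
pB [0.4955 0.138  0.022 ]
bar1 [0.4248 0.1131 0.052 ]
bar2 [0.4821 0.1311 0.052 ]
w1 [0.4449 0.3751 0.13  ]
w2 [0.5521 0.3414 0.13  ]
y1 [0.4692 0.4055 0.13  ]
y2 [0.5263 0.3103 0.13  ]
(array([-0.267, -0.   ,  0.001]), array([-0.0088, -0.4744,  0.4806]))
(array([0.15145428, 0.55429688, 0.23059358]), array([[-5.45947902e-04,  2.63636580e-01,  9.64621924e-01],
       [-1.32075755e-03,  9.64621036e-01, -2.63637085e-01],
       [-9.99998979e-01, -1.41796380e-03, -1.78432827e-04]]))
```

>>> {"op": "drive_tool", "data": {"increments": "-0.267 0 0 -0.009 -0.474 0.481 1;-0.267 0 0 -0.009 -0.474 0.481 1;-0.267 0 0 -0.009 -0.474 0.481 1;-0.267 0 0 -0.009 -0.474 0.481 1;-0.267 0 0 -0.009 -0.474 0.481 1;-0.267 0 0 -0.009 -0.474 0.481 1;-0.267 0 0 -0.009 -0.474 0.481 1;-0.267 0 0 -0.009 -0.474 0.481 1;-0.267 0 0 -0.009 -0.474 0.481 1;-0.267 0 0 -0.009 -0.474 0.481 1;-0.267 0 0 -0.009 -0.474 0.481 1;-0.267 0 0 -0.009 -0.474 0.481 1"}}

```text
clock: 1.65
tcp_pos: [0.4921, -0.0325, 0.2396]
orientation: [0.707, 0.002, 0.707, -0.002]
wrist_force: [-0.3, 0.9, -0.6]
finger_gap: 0.0855
```

```bash
python3 - <<'E'
from h import *
print(tool()[0]); i=info("wrist"); save("wrist","pics/w1.png"); print(i["origin"])
for p in([.458,-.014,.018],[.531,-.046,.016],[.453,.122,.05]): print(w2px(i,p))
E
```

```text
[ 0.49207089 -0.03245643  0.23955719]
[ 0.40983423 -0.03162522  0.38295029]
[332.40547554 170.89652614]
[303.15491733 236.33864564]
[475.90835023 169.42674744]
```

View pics/w1.png

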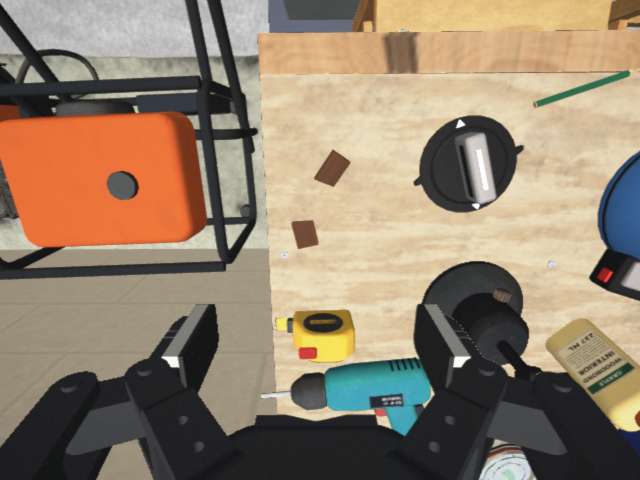

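The wrist view shows offcut 1 near (332,168), offcut 2 near (305,234), and the lid at (468,165), with two small ears at right angles to its bar.

```bash
python3 - <<'E'
from h import *
im=cv2.imread("pics/w1.png")
a=im[130:260,270:370]; cv2.imwrite("pics/c3.png",cv2.resize(a,None,fx=5,fy=5,interpolation=cv2.INTER_CUBIC)[:600])
a=im[105:225,400:540]; cv2.imwrite("pics/c4.png",cv2.resize(a,None,fx=5,fy=5,interpolation=cv2.INTER_CUBIC))
E
```

```text
(no output)
```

View pics/c3.png

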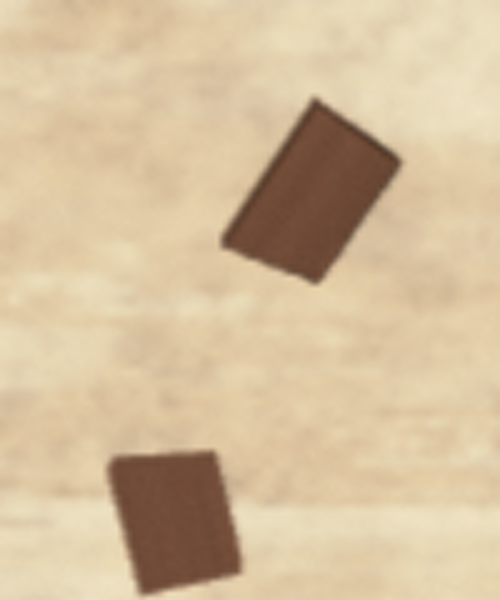

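View pics/c4.png

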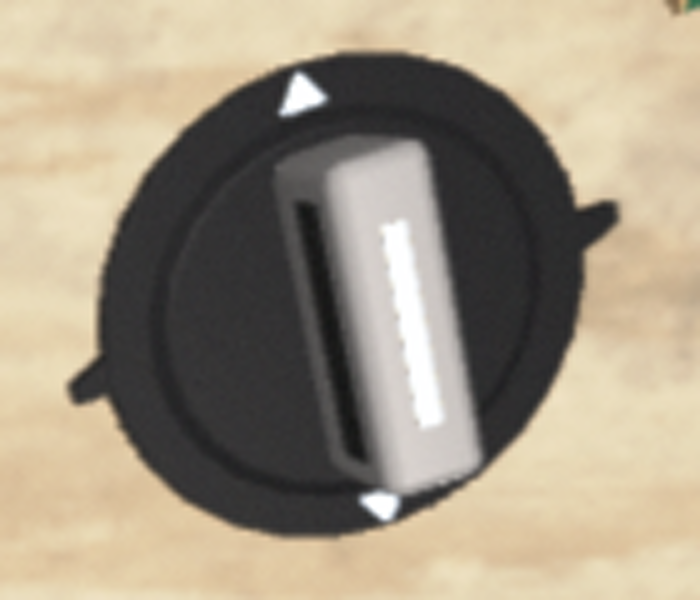

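```bash
python3 - <<'E'
from h import *
i=info("wrist")
def P(l,z,o): return np.array([px2w(i,o[0]+x/5,o[1]+y/5,z)[:2] for x,y in l])
a=P([(313,100),(400,162),(318,282),(225,245)],.018,(270,130)); b=P([(108,462),(215,452),(240,572),(142,592)],.016,(270,130))
ang=lambda v:np.degrees(np.arctan2(v[1],v[0]))
print(a.round(4),a.mean(0),ang(a[3]-a[0]),ang(a[2]-a[1]))
print(b.round(4),b.mean(0),ang(b[3]-b[0]),ang(b[2]-b[1]))
l=P([(302,95),(380,505)],.022,(400,105)); t=P([(378,148),(432,480)],.052,(400,105))
print(l.mean(0),ang(l[1]-l[0]),t.mean(0),ang(t[1]-t[0]))
A=(ang(a[3]-a[0])+ang(a[2]-a[1]))/2+90
c=a.mean(0)
print(A,go([*c,.10],A),go([*c,.005],A), env.get_state()["joint_pos"])
E
```

```text
[[ 0.4351 -0.0122]
 [ 0.4477  0.0061]
 [ 0.4728 -0.0106]
 [ 0.4649 -0.0305]] [ 0.45514131 -0.01180021] -31.496398311752856 -33.73829038980501
[[ 0.5132 -0.0566]
 [ 0.5109 -0.0328]
 [ 0.5392 -0.0273]
 [ 0.5439 -0.0496]] [ 0.52679769 -0.04158561] 12.783609691685891 11.07759544406208
[0.45183187 0.12874268] 18.29927126649331 [0.45042627 0.12791902] 17.435640050539238
57.382655649221064 (array([ 0.566, -0.002, -0.   ]), array([ 0.1396,  0.0187, -0.0355])) (array([ 0.566, -0.002, -0.   ]), array([ 0.2346,  0.0186, -0.0354])) [-2.26073190e-01  1.50608766e-01 -1.43650763e-01  1.27802954e+00
  2.91791888e-04 -2.23058547e-01]
```

>>> {"op": "drive_tool", "data": {"increments": "0.566 0 0 0.1 0.0187 -0.0355 0.7;0.566 0 0 0.15 0.0187 -0.0355 0.7;0.566 0 0 0.17 0.0187 -0.0355 0.7;0.566 0 0 0.19 0.0187 -0.0355 0.7;0.566 0 0 0.22 0.0187 -0.0355 0.7;0.566 0 0 0.235 0.0187 -0.0355 0.7;0.566 0 0 0.235 0.0187 -0.0355 0.7;0.566 0 0 0.235 0.0187 -0.0355 0;0.566 0 0 0.235 0.0187 -0.0355 0;0.566 0 0 0.235 0.0187 -0.0355 0;0.566 0 0 0.235 0.0187 -0.0355 0;0.566 0 0 0.235 0.0187 -0.0355 0", "newtons": 40}}

```text
clock: 3.2
tcp_pos: [0.456, -0.0105, 0.0064]
orientation: [0.68, 0.198, 0.678, -0.197]
wrist_force: [-1.2, 0.8, 7.0]
finger_gap: 0.0209
```

```bash
python3 - <<'E'
from h import *
t,M=tool(); print(t,env.get_state()["finger_gap"])
print(go([.46,-.01,.23],57.4)); print(go([.4985,.358,.23],72.6)); print(go([.4985+.010,.358-.003,.118],72.6))
E
```

```text
[ 0.45596737 -0.010544    0.00637996] 0.02088795419299305
(array([ 0.003,  0.002, -0.001]), array([-0.2236,  0.0029,  0.0034]))
(array([-0.262,  0.002, -0.001]), array([-0.2234,  0.3342, -0.1613]))
(array([-0.262,  0.002, -0.001]), array([-0.1114,  0.3369, -0.1514]))
```

>>> {"op": "drive_tool", "data": {"increments": "0 0 0 -0.06 0 0 0;0 0 0 -0.12 0 0 0;-0.1 0 0 -0.18 0.03 -0.01 0;-0.262 0 0 -0.235 0.09 -0.05 0;-0.262 0 0 -0.235 0.15 -0.08 0;-0.262 0 0 -0.235 0.3342 -0.1613 0;-0.262 0 0 -0.235 0.3342 -0.1613 0;-0.262 0 0 -0.235 0.3342 -0.1613 0;-0.262 0 0 -0.235 0.3342 -0.1613 0;-0.262 0 0 -0.235 0.3342 -0.1613 0"}}

```text
clock: 4.45
tcp_pos: [0.4979, 0.3608, 0.2397]
orientation: [0.699, 0.106, 0.699, -0.105]
wrist_force: [-0.9, -0.7, -0.1]
finger_gap: 0.0211
```

```bash
python3 - <<'E'
from h import *
t,M=tool(); print(t,env.get_state()["finger_gap"])
i=info("wrist"); save("wrist","pics/w2.png",None,1.25); print(w2px(i,[.4985,.358,.13])*1.25)
import json; json.dump([np.array(i[k]).tolist() for k in("camera_matrix","origin","attitude")],open("w2.json","w"))
print(go([.4985,.358,.25],72.6))
E
```

```text
[0.49793733 0.36082302 0.2396934 ] 0.02111594525693384
[389.75175891 295.69643557]
(array([ 0.002, -0.   ,  0.001]), array([-0.0102, -0.0008,  0.001 ]))
```

View pics/w2.png

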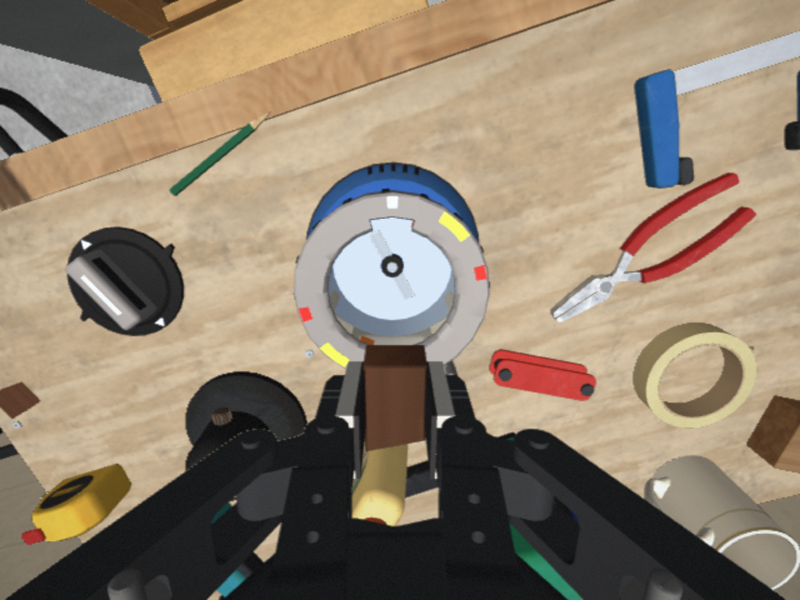

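```bash
python3 - <<'E'
from h import *
i=info("wrist")
Q={k:px2w(i,u/1.25,v/1.25,.13)[:2] for k,u,v in[("r1",306,314),("r2",480.5,272.5),("y1",333.5,355),("y2",454,227),("w",392,202)]}
c1=(Q["r1"]+Q["r2"])/2; c2=(Q["y1"]+Q["y2"])/2; print(Q,c1,c2)
c=(c1+c2)/2; a=lambda v:np.degrees(np.arctan2(v[1],v[0]))
print("r",a(Q["r1"]-c)+75.5,a(c-Q["r2"])+75.5,"y",a(Q["y1"]-c)+41,a(c-Q["y2"])+41,"w",a(c-Q["w"]), [np.linalg.norm(v-c) for v in Q.values()])
print(go([c[0],c[1],.118],72.6))
E
```

```text
{'r1': array([0.49425224, 0.30206558]), 'r2': array([0.50048917, 0.41341097]), 'y1': array([0.52623218, 0.30893172]), 'y2': array([0.46883871, 0.40503946]), 'w': array([0.44419809, 0.37445048])} [0.4973707  0.35773827] [0.49753545 0.35698559]
r -17.81287873825903 -17.600600346792447 y -18.279577236007 -18.029308038866226 w -17.79048608972602 [np.float64(0.05538892150886245), np.float64(0.056131211491205917), np.float64(0.05633580098412953), np.float64(0.055605114021837834), np.float64(0.05592952330999731)]
(array([ 0.002, -0.   ,  0.001]), array([ 0.1218, -0.0016,  0.0002]))
```

>>> {"op": "drive_tool", "data": {"increments": "0 0 0 0.06 -0.0016 0.008 0;0 0 0 0.1 -0.0016 0.008 0;0 0 0 0.125 -0.0016 0.008 0;0 0 0 0.125 -0.0016 0.008 0;0 0 0 0.125 -0.0016 0.008 0.42;0 0 0 0.125 -0.0016 0.008 0.42;0 0 0 0.125 -0.0016 0.008 0.42;0 0 0 0.08 -0.0016 0.008 0.42;0 0 0 0.03 -0.0016 0.0 0.42;0 0 0 0 0 0 0.42"}}

```text
clock: 5.75
tcp_pos: [0.4985, 0.3586, 0.2439]
orientation: [0.7, 0.108, 0.698, -0.106]
wrist_force: [1.1, -0.5, 0.5]
finger_gap: 0.0358
```

```bash
python3 - <<'E'
from h import *
t,M=tool(); print(t,env.get_state()["finger_gap"])
save("wrist","pics/w3.png")
c=[.5268,-.0415]; A=11.9+90
print(go([*c,.235],A),go([*c,.03],A)); print(env.get_state()["joint_pos"])
E
```

```text
[0.49847329 0.35855789 0.24394546] 0.035769068070864676
(array([-0.511,  0.008, -0.005]), array([ 0.0111, -0.3746,  0.1453])) (array([-0.511,  0.008, -0.005]), array([ 0.216, -0.376,  0.144]))
[4.92889619e-01 3.82955410e-01 1.85515745e-01 1.36388205e+00
 8.39280772e-05 7.96114690e-01]
```

View pics/w3.png

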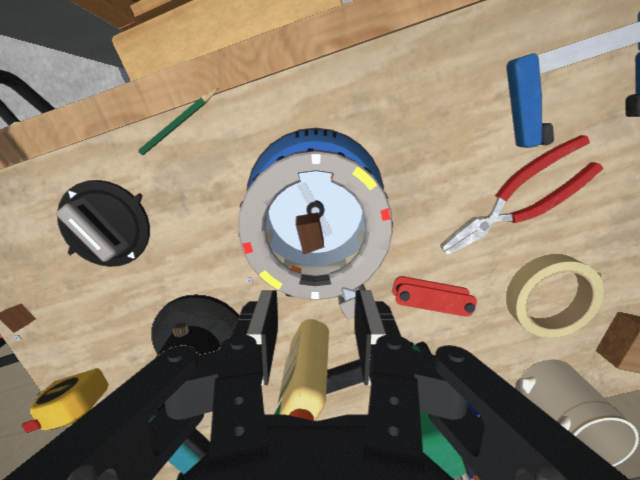

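Offcut 1 lies in the bowl. Next is offcut 2.

>>> {"op": "drive_tool", "data": {"increments": "-0.1 0 0 0 -0.05 0.01 0.7;-0.3 0 0 0 -0.11 0.03 0.7;-0.511 0 0 0.01 -0.3746 0.1453 0.7;-0.511 0 0 0.01 -0.3746 0.1453 0.7;-0.511 0 0 0.01 -0.3746 0.1453 0.7;-0.511 0 0 0.01 -0.3746 0.1453 0.7;-0.511 0 0 0.08 -0.3746 0.1453 0.7;-0.511 0 0 0.14 -0.3746 0.1453 0.7;-0.511 0 0 0.14 -0.3746 0.1453 0.7"}}

```text
clock: 6.92
tcp_pos: [0.522, -0.0436, 0.0967]
orientation: [0.701, -0.072, 0.705, 0.073]
wrist_force: [-0.6, 0.2, -0.2]
finger_gap: 0.0602
```

```bash
python3 - <<'E'
from h import *
t,M=tool(); print(t,env.get_state()["finger_gap"])
i=info("wrist"); print(w2px(i,[.5268,-.0415,.016])*1.25)
save("wrist","pics/w4.png",None,1.25)
c=[.5268,-.0415]; A=11.9+90
print(go([*c,.005],A))
E
```

```text
[ 0.52202969 -0.04357579  0.09667612] 0.06015317520560481
[394.72545257 318.47287703]
(array([-0.002, -0.006, -0.003]), array([0.0908, 0.0006, 0.0058]))
```

View pics/w4.png

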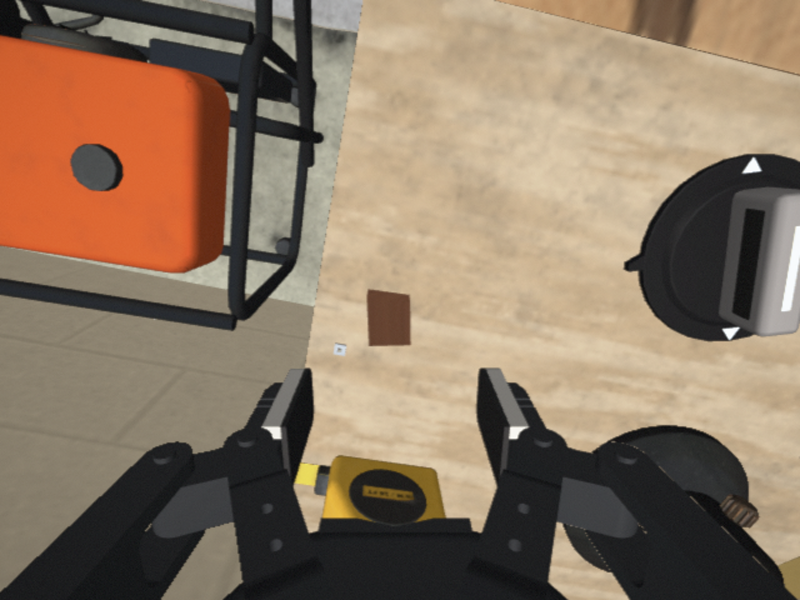

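Offcut 2 is at (389,318), square to the jaws and about 3 mm left of the prediction.

>>> {"op": "drive_tool", "data": {"increments": "0 -0.006 -0.003 0.05 -0.0025 0.0058 0.7;0 -0.006 -0.003 0.092 -0.0025 0.0058 0.7;0 -0.006 -0.003 0.092 -0.0025 0.0058 0.7;0 -0.006 -0.003 0.092 -0.0025 0.0058 0;0 -0.006 -0.003 0.092 -0.0025 0.0058 0;0 -0.006 -0.003 0.092 -0.0025 0.0058 0;0 -0.006 -0.003 0.092 -0.0025 0.0058 0;0 -0.006 -0.003 0.05 -0.0025 0.0058 0;0 -0.006 -0.003 -0.01 -0.0025 0.0058 0;0 -0.006 -0.003 -0.07 -0.0025 0.0058 0;0 -0.006 -0.003 -0.14 -0.0025 0.0058 0;0 -0.006 -0.003 -0.14 -0.0025 0.0058 0"}}

```text
clock: 8.48
tcp_pos: [0.5338, -0.0449, 0.2471]
orientation: [0.709, -0.075, 0.697, 0.071]
wrist_force: [0.5, -0.2, -0.0]
finger_gap: 0.0222
```

```bash
python3 - <<'E'
from h import *
t,M=tool(); print(t,env.get_state()["finger_gap"])
c=np.array([.4974,.3573]); A=-17.9+90
print(go([*c,.235],A))
E
```

```text
[ 0.5337538  -0.04485317  0.24711878] 0.02221687721189149
(array([0.52 , 0.018, 0.003]), array([0.0097, 0.4011, 0.047 ]))
```

>>> {"op": "drive_tool", "data": {"increments": "0 0.018 0.003 0 0.02 -0.055 0;0.1 0.018 0.003 0 0.08 -0.065 0;0.2 0.018 0.003 0.01 0.14 -0.055 0;0.4 0.018 0.003 0.01 0.20 -0.035 0;0.52 0.018 0.003 0.01 0.4011 0.047 0;0.52 0.018 0.003 0.01 0.4011 0.047 0;0.52 0.018 0.003 0.01 0.4011 0.047 0;0.52 0.018 0.003 0.01 0.4011 0.047 0;0.52 0.018 0.003 0.01 0.4011 0.047 0"}}

```text
clock: 9.6
tcp_pos: [0.494, 0.3604, 0.2283]
orientation: [0.694, 0.109, 0.703, -0.109]
wrist_force: [-0.6, -0.2, -0.4]
finger_gap: 0.0227
```

```bash
python3 - <<'E'
from h import *
t,M=tool(); print(t,env.get_state()["finger_gap"])
c=np.array([.4974,.3573]); A=-17.9+90
d=np.array([np.cos(np.radians(-17.9)),np.sin(np.radians(-17.9))])
print(go([*(c-.009*d),.115],A))
save("wrist","pics/w5.png")
E
```

```text
[0.49398147 0.36041782 0.22827362] 0.02267313680396237
(array([ 0.003, -0.012,  0.002]), array([ 0.1133, -0.0017, -0.0034]))
```

View pics/w5.png

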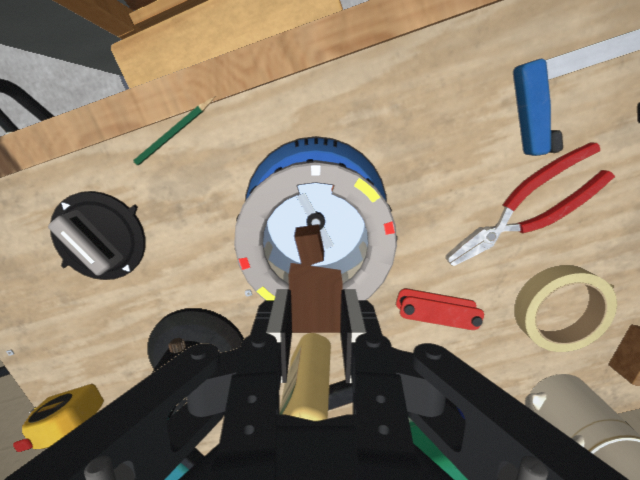

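>>> {"op": "drive_tool", "data": {"increments": "0 -0.012 0 0.04 -0.0017 -0.004 0;0 -0.012 0 0.08 -0.0017 -0.004 0;0 -0.012 0 0.112 -0.0017 -0.004 0;0 -0.012 0 0.112 -0.0017 -0.004 0;0 -0.012 0 0.112 -0.0017 -0.004 0.42;0 -0.012 0 0.112 -0.0017 -0.004 0.42;0 -0.012 0 0.112 -0.0017 -0.004 0.42;0 -0.012 0 0.07 -0.0017 -0.004 0.42;0 -0.012 0 0.01 -0.0017 -0.004 0.42;0 -0.012 0 -0.02 0 0 0.42;0 -0.012 0 -0.02 0 0 0.42"}}

```text
clock: 11.02
tcp_pos: [0.4965, 0.3588, 0.2534]
orientation: [0.701, 0.111, 0.696, -0.109]
wrist_force: [1.0, -0.3, -0.6]
finger_gap: 0.0361
```

```bash
python3 - <<'E'
from h import *
t,M=tool(); print(t,env.get_state()["finger_gap"])
save("wrist","pics/w6.png",None,1.25)
A=17.9+90
for z in(.24,.17): print(go([.451,.128,z],A))
E
```

```text
[0.49648994 0.35884608 0.25338191] 0.036068528784175935
(array([-0.625,  0.004, -0.   ]), array([ 0.0108, -0.2329,  0.0285]))
(array([-0.625,  0.004, -0.   ]), array([ 0.0808, -0.233 ,  0.0283]))
```

View pics/w6.png

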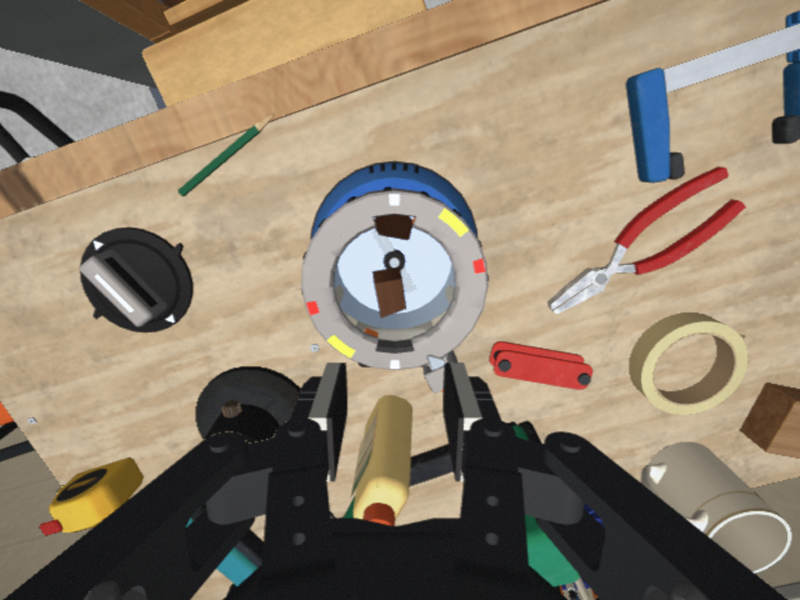

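>>> {"op": "drive_tool", "data": {"increments": "-0.15 0 0 0.01 -0.05 0 0.6;-0.4 0 0 0.01 -0.11 0.01 0.6;-0.625 0 0 0.08 -0.2329 0.0283 0.6;-0.625 0 0 0.08 -0.2329 0.0283 0.6;-0.625 0 0 0.08 -0.2329 0.0283 0.6;-0.625 0 0 0.08 -0.2329 0.0283 0.6;-0.625 0 0 0.08 -0.2329 0.0283 0.6"}}

```text
clock: 11.95
tcp_pos: [0.45, 0.128, 0.1696]
orientation: [0.699, -0.11, 0.698, 0.11]
wrist_force: [0.5, 0.2, -0.2]
finger_gap: 0.0511
```

```bash
python3 - <<'E'
from h import *
t,M=tool(); print(t,env.get_state()["finger_gap"])
save("wrist","pics/w7.png",None,1.25); i=info("wrist")
print(w2px(i,[.451,.128,.022])*1.25,w2px(i,[.451,.128,.052])*1.25)
A=17.9+90
print(go([.451,.128,.031],A))
E
```

```text
[0.45003542 0.1279816  0.16963103] 0.05114190489368268
[392.97502786 276.75431885] [392.8041458  289.61494847]
(array([0.001, 0.   , 0.001]), array([ 0.1389, -0.0003,  0.0005]))
```

View pics/w7.png

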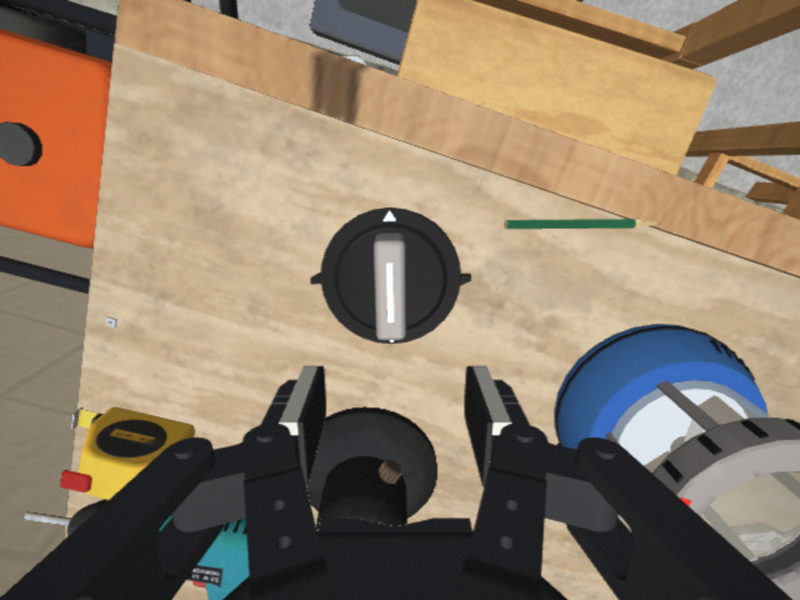

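>>> {"op": "drive_tool", "data": {"increments": "0 0 0 0.06 -0.0015 0.0005 0.6;0 0 0 0.11 -0.0015 0.0005 0.6;0 0 0 0.135 -0.0015 0.0005 0.6;0 0 0 0.1425 -0.0015 0.0005 0.6;0 0 0 0.1425 -0.0015 0.0005 0.6;0 0 0 0.1425 -0.0015 0.0005 0;0 0 0 0.1425 -0.0015 0.0005 0;0 0 0 0.1425 -0.0015 0.0005 0;0 0 0 0.1425 -0.0015 0.0005 0;0 0 0 0.1425 -0.0015 0.0005 0", "newtons": 90}}

```text
clock: 13.25
tcp_pos: [0.4523, 0.1262, 0.0288]
orientation: [0.7, -0.11, 0.697, 0.109]
wrist_force: [-0.8, 0.6, 5.8]
finger_gap: 0.0184
```

```bash
python3 - <<'E'
from h import *
t,M=tool(); s=env.get_state(); print(t,s["finger_gap"],s["wrist_force"],s["ft_torque"])
A=-17.9+90
print(go([.4974,.3573,.24],A))
i=info("scene"); print(px2w(i,*w2px(i,[.4974,.3573,.13]),.13))
E
```

```text
[0.45231699 0.12621431 0.02877186] 0.0183805301891813 [-0.78304711  0.59276616  5.75128253] [0.07032732 0.20882808 0.05982372]
(array([0.625, 0.004, 0.001]), array([-0.2113,  0.2057,  0.1145]))
[0.4974 0.3573 0.13  ]
```

>>> {"op": "drive_tool", "data": {"increments": "0 0 0 -0.05 0 0 0;0 0 0 -0.1 0 0 0;0 0 0 -0.16 0.01 0 0;0.15 0.004 0 -0.19 0.06 0.02 0;0.3 0.004 0 -0.19 0.1 0.04 0;0.45 0.004 0 -0.19 0.15 0.07 0;0.625 0.004 0 -0.19 0.2057 0.1145 0;0.625 0.004 0 -0.19 0.2057 0.1145 0;0.625 0.004 0 -0.19 0.2057 0.1145 0;0.625 0.004 0 -0.19 0.2057 0.1145 0"}}

```text
clock: 14.5
tcp_pos: [0.4962, 0.3559, 0.2172]
orientation: [0.697, 0.109, 0.7, -0.111]
wrist_force: [-0.1, -0.7, -2.1]
finger_gap: 0.0182
```

```bash
python3 - <<'E'
from h import *
t,M=tool(); s=env.get_state(); print(t,s["finger_gap"],s["wrist_force"],s["ft_torque"])
print(go([.4974,.3573,.1438],72.1))
save("wrist","pics/w8.png",(140,120,480,375),2.3); save("scene","pics/s8.png",(220,120,380,280),3.7)
i=info("wrist"); c=lambda p:(w2px(i,p)-[140,120])*2.3
print(c([.4974,.3573,.13]))
a=np.radians(-17.9)
for th in(0,np.pi): print(c([.4974+.056*np.cos(a+th),.3573+.056*np.sin(a+th),.13]))
E
```

```text
[0.49622894 0.35591397 0.21715149] 0.018235699554896203 [-0.0534424  -0.680644   -2.14494137] [ 0.00018226 -0.01295919 -0.02048841]
(array([-0.001, -0.003,  0.003]), array([0.0733, 0.0019, 0.0009]))
[408.72488531 288.32237383]
[408.59769975 446.96199655]
[408.87172598 105.1667705 ]
```

View pics/w8.png

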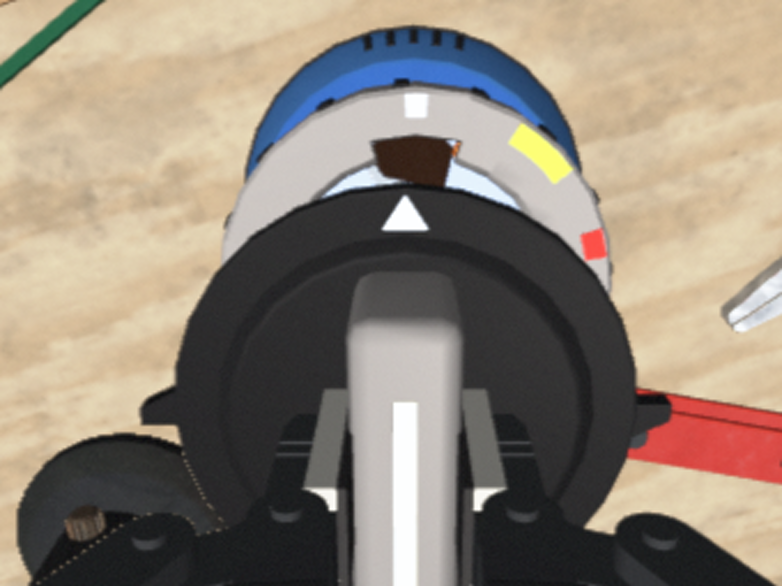

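View pics/s8.png

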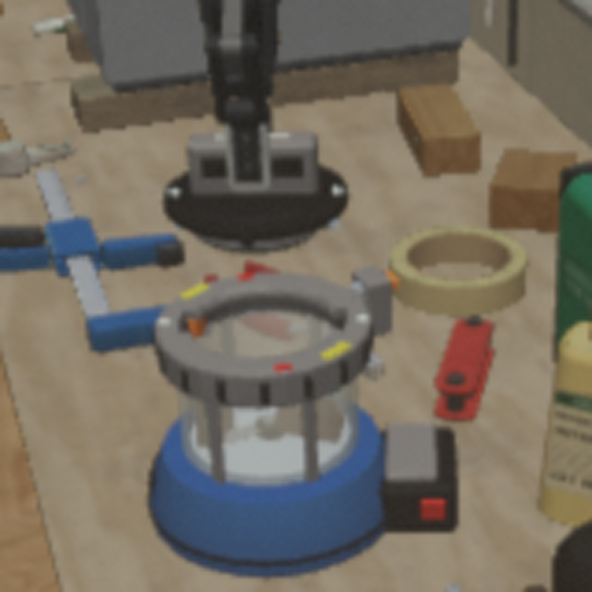

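```bash
cat > fit.py <<'E'
from h import *
from scipy.optimize import least_squares
def fit(P,angs,r):
    # P Nx2 world; angs = clockwise degrees from mill +x ; fit cx,cy,yaw
    def f(q): 
        a=q[2]*10-np.radians(angs); return (np.c_[q[0]+r*np.cos(a),q[1]+r*np.sin(a)]-P).ravel()
    s=least_squares(f,[.5,.36,-.03]); return s.x[:2].round(4),np.degrees(s.x[2]*10).round(2),np.abs(s.fun).max().round(4)
E
python3 - <<'E'
from fit import *
i=info("wrist")
P=np.array([px2w(i,140+u/2.3,120+v/2.3,.13)[:2] for u,v in[(416,105),(541,153),(594,245)]])
print("mill wrist now",fit(P,np.array([180,221,255.5]),.056))
zp=.2172-.0288+.021
p=px2w(i,140+405/2.3,120+218/2.3,zp); print("lid pointer -x",p, "flange c",px2w(i,140+406/2.3,200,zp), "tcp",tool()[0])
s=info("scene"); k=3.7
Q=np.array([px2w(s,220+u/k,120+v/k,.13)[:2] for u,v in[(163,322),(364,318),(196,291),(336,351),(283,367)]])
print("mill scene",fit(Q,np.array([180,0,221,41,75.5]),.056))
L=[px2w(s,220+u/k,120+v/k,zp) for u,v in[(174,192),(338,190)]]
print("lid scene",(L[0]+L[1])/2,np.degrees(np.arctan2(*(L[1]-L[0])[[1,0]])),np.linalg.norm(L[1]-L[0]))
E
```

```text
mill wrist now (array([0.4981, 0.3593]), np.float64(-17.88), np.float64(0.0001))
lid pointer -x [0.45608664 0.36952423 0.2094    ] flange c [0.4496411  0.37181634 0.2094    ] tcp [0.49645061 0.3558703  0.21744791]
mill scene (array([0.4982, 0.3586]), np.float64(-17.68), np.float64(0.0008))
lid scene [0.49826948 0.35634084 0.2094    ] -18.521919271529317 0.08808608375192574
```

>>> {"op": "drive_tool", "data": {"increments": "0 -0.003 0.003 0.03 0.0027 -0.0009 0;0 -0.003 0.003 0.05 0.0027 -0.0009 0;0 -0.003 0.003 0.058 0.0027 -0.0009 0;0 -0.003 0.003 0.063 0.0027 -0.0009 0;0 -0.003 0.003 0.063 0.0027 -0.0009 0"}}

```text
clock: 15.22
tcp_pos: [0.4967, 0.3598, 0.1544]
orientation: [0.699, 0.111, 0.698, -0.11]
wrist_force: [-0.0, 0.7, -0.9]
finger_gap: 0.0182
```

```bash
python3 - <<'E'
from h import *
t,M=tool(); s=env.get_state(); print(t,M.round(3),s["finger_gap"],s["wrist_force"],s["ft_torque"])
save("scene","pics/s9.png",(240,150,360,250),6)
E
```

```text
[0.49665459 0.35982471 0.15440828] [[ 0.001  0.308  0.951]
 [ 0.001  0.951 -0.308]
 [-1.     0.001  0.   ]] 0.018159317773133864 [-0.01217708  0.66218788 -0.87397793] [-0.01307195  0.02866822  0.01485563]
```

View pics/s9.png

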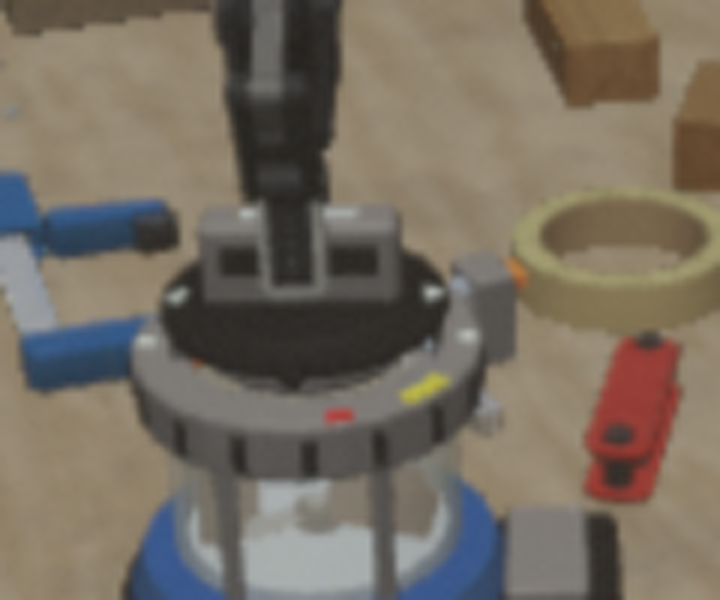

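The plug has entered the mouth and there is no contact force. Pressing on down.

>>> {"op": "drive_tool", "data": {"increments": "0 0 0 0.004 0 0 0;0 0 0 0.007 0 0 0;0 0 0 0.01 0 0 0;0 0 0 0.0115 0 0 0;0 0 0 0.0115 0 0 0"}}

```text
clock: 15.9
tcp_pos: [0.4964, 0.3601, 0.1438]
orientation: [0.699, 0.11, 0.698, -0.11]
wrist_force: [-3.0, -0.9, 6.3]
finger_gap: 0.0185
```

```bash
python3 - <<'E'
from h import *
t,M=tool(); s=env.get_state(); print(t,M.round(3),s["finger_gap"],s["wrist_force"],s["ft_torque"])
save("scene","pics/s10.png",(240,150,360,250),6); save("wrist","pics/w10.png",(140,120,480,375),2.3)
E
```

```text
[0.49640034 0.36006178 0.14378924] [[ 0.001  0.308  0.952]
 [ 0.001  0.952 -0.308]
 [-1.     0.001  0.001]] 0.018537921581113267 [-2.98673638 -0.86019062  6.33196808] [-0.42516648  0.51157181  0.001849  ]
```

View pics/s10.png

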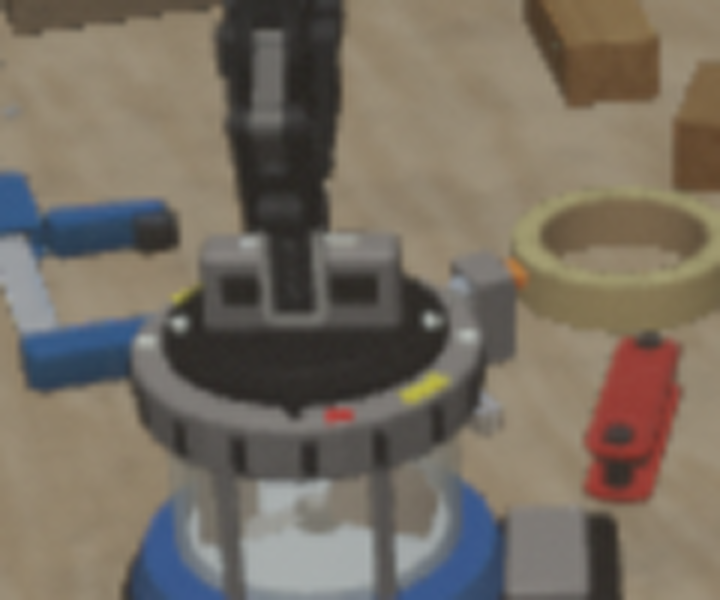

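View pics/w10.png

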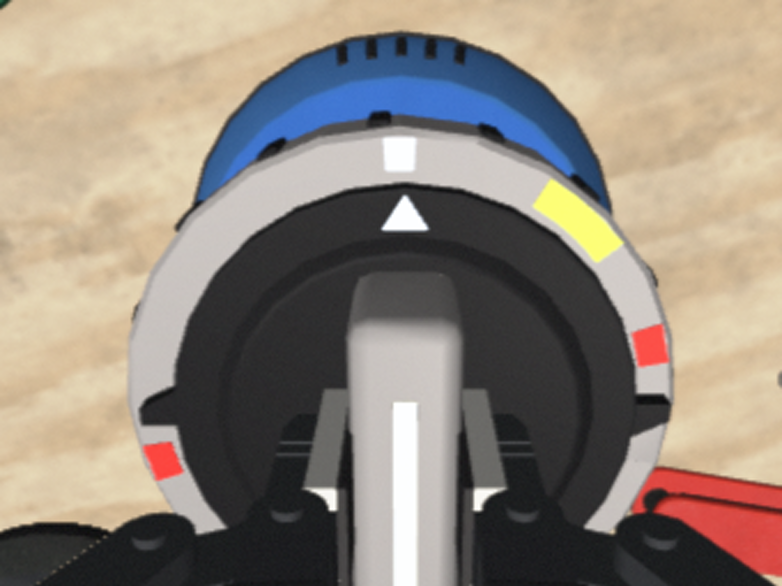

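The lid looks flush, with its pointers at the white marks. Twisting clockwise in stages now.

>>> {"op": "drive_tool", "data": {"increments": "0.08 0 0 0.0005 0.0001 0 0;0.16 0 0 0.0005 0.0003 0 0;0.24 0 0 0.0005 0.0004 0 0;0.32 0 0 0.0005 0.0005 0.0001 0;0.4 0 0 0.0005 0.0006 0.0001 0;0.4 0 0 0.0005 0.0006 0.0001 0"}}

```text
clock: 16.75
tcp_pos: [0.4972, 0.3601, 0.1438]
orientation: [0.663, 0.247, 0.662, -0.247]
wrist_force: [-1.7, -3.5, 9.1]
finger_gap: 0.0184
```

```bash
python3 - <<'E'
from h import *
t,M=tool(); s=env.get_state(); print(t,np.degrees(np.arctan2(M[1,1],M[0,1])),M.round(3)[:,0],s["finger_gap"],s["wrist_force"],s["ft_torque"],s["joint_pos"][5])
save("wrist","pics/w11.png",(140,120,480,375),2.3)
E
```

```text
[0.49724262 0.36010736 0.14380809] 49.10834656522175 [ 0.003  0.    -1.   ] 0.018380017086249676 [-1.69829977 -3.53318621  9.0570772 ] [-0.84028596  0.48167095 -0.08788742] 1.2103498574451177
```

View pics/w11.png

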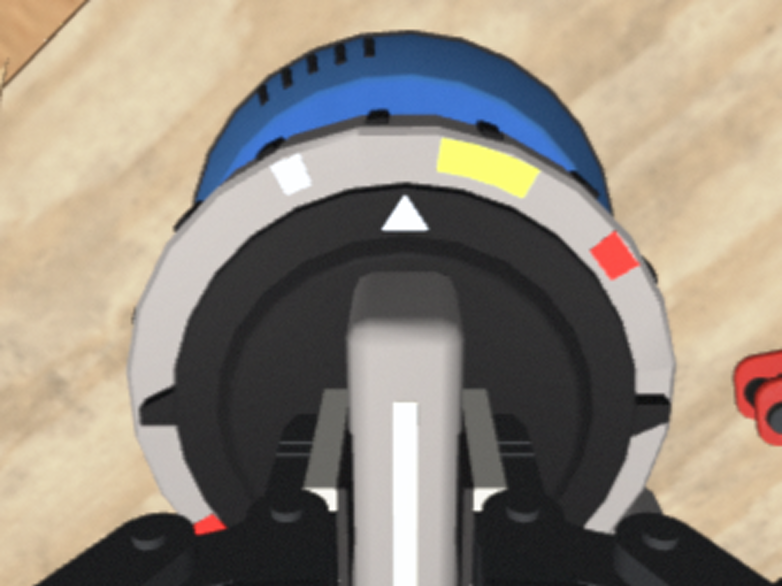

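The lid turns with the gripper and the pointer is at 23°. I need about 0.32 rad more.

>>> {"op": "drive_tool", "data": {"increments": "0.08 0 0 0 0.0001 0.0001 0;0.16 0 0 0 0.0003 0.0001 0;0.24 0 0 0 0.0004 0.0002 0;0.3 0 0 0 0.0005 0.0003 0;0.32 0 0 0 0.0005 0.0003 0;0.32 0 0 0 0.0005 0.0003 0;0.32 0 0 0 0.0005 0.0003 0"}}

```text
clock: 17.68
tcp_pos: [0.4972, 0.3601, 0.1438]
orientation: [0.616, 0.349, 0.614, -0.349]
wrist_force: [-3.2, -3.6, 9.2]
finger_gap: 0.0185
```

```bash
python3 - <<'E'
from h import *
t,M=tool(); s=env.get_state(); print(t,np.degrees(np.arctan2(M[1,1],M[0,1])),M.round(3)[:,0],s["finger_gap"],s["wrist_force"],s["ft_torque"],s["joint_pos"][5])
save("wrist","pics/w12.png",(140,120,480,375),2.3); save("scene","pics/s12.png",(240,150,360,250),6)
E
```

```text
[0.49722798 0.36007191 0.14382769] 30.853342832809172 [ 0.002 -0.    -1.   ] 0.018483228536060745 [-3.2122949  -3.64540737  9.21956979] [-0.97187302  0.78912573  0.36113839] 1.5288864313411776
```

View pics/w12.png

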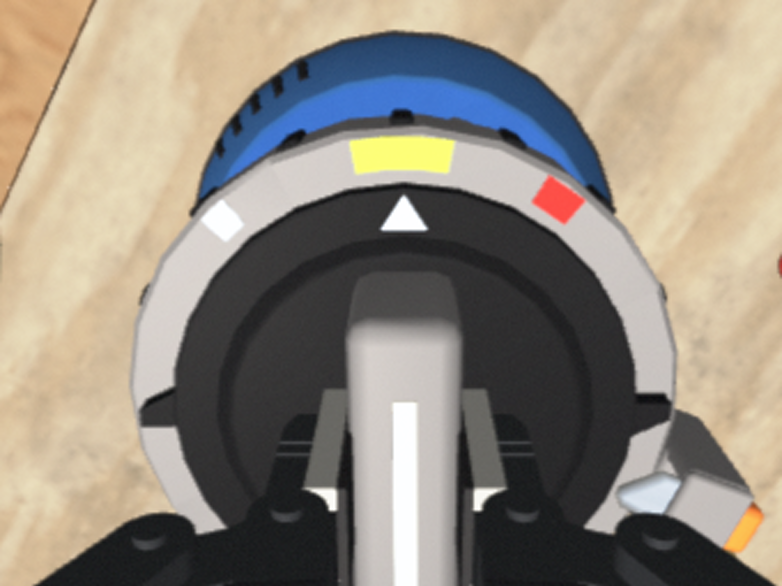

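View pics/s12.png

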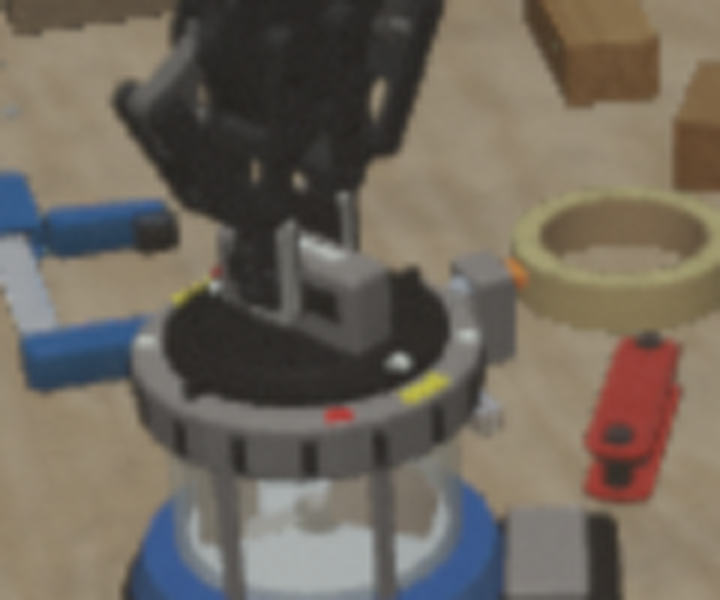

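The pointers sit in the middle of the yellow marks. The lid is flush and steady in the grip, and the spring torque can be felt. Handing in.

```bash
python3 -c "
from workcell import env, job
print(job.hand_in()); s=env.get_state(); print(s['clock'],s['tcp_pos'],s['finger_gap'])"
```

```text
the job is handed in; nothing more can be done
None
the job is handed in; nothing more can be done
```

Both walnut offcuts are in the mill's bowl, and the lid is fitted flush. It is twisted clockwise about 41° to the yellow marks and still held in the grip at 90 N. I handed the job in at about 18 s of robot time; no verdict is reported.

Last checks:
- **Pointers:** in the last wrist picture the visible pointer stands at the middle of the yellow mark. That is a carrier value of about 0.60 rad, worked out from the tool angle rather than read directly.
- **Lid height:** about 115 mm above the bench, with the tool vertical. The push was about 9 N and the torque about 0.36 N m about the vertical.
- **Offcuts:** both were seen in the bowl before the lid went on. They were not checked again afterwards.
- **Bystanders:** none were touched as far as I saw, but I took no final picture of the whole bench.
- **Disagreements:** the cameras differed by 1 to 2 mm on where the mill and lid were. I averaged them, and the lid went in without jamming.

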